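# Zero the shellac colour meter on its empty cell

### The arm

A 6-joint arm with a two-finger parallel gripper is mounted at the origin on the work surface. World frame = base frame: x ahead of the robot, y to its left, z up, the work surface at z = 0. Lengths are in m, angles in rad, forces in N, time in s.
With the tool pointing down it reaches from about 0.35 to 0.975 m from the base axis. Payload 4.9 kg.
Tool frame: the origin (TCP) lies at the very end of the fingers, on their centre line; the grasp point (between the pads) lies 19 mm behind it; z points along the fingers, y is the direction in which the jaws open and shut (so a half turn about z gives the same grasp; the last joint's range is limited). The gripper opens to 85 mm and grips with 20 to 120 N. Pads are 22 mm wide; open, the fingers measure 114 mm over their backs; the gripper's body (76 mm by 85 mm) begins 54 mm behind the grasp point. The pads swing forward as they close: fully open they stand 13 mm farther back than shut.
Start: joints at [1.137, 0.053, 1.613, -0, 1.476, -0.119], TCP at [0.194, 0.594, 0.231] pointing down, gripper open.
Joint ranges: [-3.01, 3.01], [-1.01, 2.22], [0.06, 2.58], [-1.02, 4.17], [0.09, 2.62], [-3.14, 3.14]. Speed limits (rad/s): [2.57, 2.57, 3.14, 3.14, 3.14, 3.14].

### API

Orientations are given as a rotation vector (axis times angle).
In Python, from station import ctrl gives the robot as it stands.
- The arm moves only by the tool step_arm, never from a script. Its argument "moves" is a list of rows, each a list of 5 numbers: the opening, from 0 (shut) to 1 (fully open), then the shift along the world's x, y, z in m, then the turn about the world's z in degrees. A call has 1 to 20 rows; each row shifts and turns the pose as measured when the row begins; what a row does not reach is not made up. A row lasts 1/8 s, in which the tool goes at most 62.5 mm and 10.7 degrees, less where a joint would pass 70% of its speed; a pose out of reach is approached as far as the arm can. A call is refused whole if a number of a shift passes 0.0625 or a number of a turn 10.7, either way. A call with a gripper value outside its range is refused whole. The fingers move at their own pace and stop on an object; "newtons" is the grip in N (left out, the last holds). Time passes only in rows, so rows that do not move let the fingers close. It gives the time, the measured TCP pose, the force and the opening at its end, in the units of the state.
- ctrl.get_obs(): the state, without advancing time (a new reading comes with each control period).
- ctrl.get_image(name): name is "scene" or "side" or "wrist"; returns a dict with "color" (400x640x3 uint8, red, green, blue), "camera_matrix" (3x3 intrinsics, pixels), "R" (3x3) and "t" (3): a world point X has camera coordinates R X + t; the wrist camera has in their place "T_tool_cam" (4x4, takes a point from camera to tool coordinates, whose origin is the TCP and whose axes are the flange's). Camera axes: x right, y down, z forward; pixel columns grow to the right and rows downward; lengths in m; the calibration is good to about 2 mm. A picture is of the moment at which its call begins: read the wrist's pose just before it. There is no depth.
- ctrl.finish_job(): hands the job in, once; it reports no verdict.
Trained networks look in a picture, given as the dict that the camera call returned (one of the last four; its "shot" number tells which), for a name from the list of things; names that differ only in an ending like _2 or _b are one class to them, and where a whole thing is asked for, a point or a joint stands for the part that bears it (a point fixed in the world has none). Each returns a list of dicts, best first, with "p" (0 to 1); they miss things now and then, are a little off and sometimes report something else, mostly with a low value. They report only what shows in the picture. A call takes as long as a camera call.
- ctrl.spot_in(picture, query): "bbox" ([left, top, right, bottom] in pixels, round what is visible of it).
The state is a dict: "t": time; "q": joint angles; "dq": joint speeds; "effort": joint torques, N m; "tool_pos": TCP position; "tool_rot": TCP orientation; "contact_force": force on the tool from outside, world axes, zero at the start; "wrist_torque": the same for the moment, N m; "opening": finger opening in m.
Only numpy, scipy, OpenCV 4.12 (cv2) and the standard library are available. Lean on these libraries where they do the work, as an engineer would, in place of code of your own. Each camera call takes 0.05 s, during which the arm holds its last target.

### The job

Zero the shellac colour meter on the clean, empty square glass cell: stand that cell fully home in the meter's square well with its two clear faces towards the two light tubes, let go of it, then press the round zero key fully down and release it. Never touch the cell's clear faces with the fingers, hold it by its two frosted sides only, lower it in without dropping it and keep it upright. Leave the other things on the bench where they are.

Things in the scene. Friction and masses are not known exactly. Their poses are not given: they have to be found in the camera images.
- cell_mid (a point): the square glass cell, empty and open at the top: 45 x 45 mm in plan, 90 mm tall, about 0.16 kg, standing upright on the 4 mm cork mat at any yaw. Point: its centre, half-way up (45 mm above its foot). Its own x axis runs through the two opaque white frosted sides (the ones to hold, 45 mm apart, 4 mm thick), its own y axis through the two transparent clear faces (not to be touched), z up. It may go in either way round, turned by half a turn, but not by a quarter turn
- cell_foot (a point): centre of the underside of the square cell, 45 mm below its centre
- cell_clear_a: the clear face of the square cell on its own +y side, a pane 37 mm wide and 90 mm tall between the frosted sides; origin at the centre of the cell's underside, axes as the cell's
- cell_clear_b: the opposite clear face of the square cell, on its own -y side; origin and axes as the other
- meter: the colour meter, fixed to the bench: a 210 (x) x 290 (y) mm base, a lamp house at its +y end (105 mm high, 112 mm with its cooling fins), a detector house at its -y end (85 mm high), the square well block between them, and a low console along its -x front edge. A light tube 30 mm thick runs along y from each house to the well block. Origin: centre of its underside, on the bench; x points from the console to the back, y along the light path, z up
- well_floor (a point): centre of the floor of the meter's well, 20 mm above the bench; y axis along the light path (the light tubes lie on its +y and -y sides), z up. The well is 49 mm square inside and 45 mm deep, with a 4 mm chamfer at the mouth, in a block 76 mm square; a seated cell stands 45 mm out of it, its top 110 mm above the bench
- well_mouth (a point): centre of the mouth of the well, 65 mm above the bench, 45 mm above its floor, same axes
- zero_key (a joint): travel of the zero key, m: 0 when up, 0.006 when fully down; a spring returns it; about 1.5 N starts it and 5 N puts it fully down
- zero_key_top (a point): centre of the top of the zero key: a round white key 30 mm across in a dark steel collar 46 mm across, on the right (-y) end of the console, 58 mm above the bench; pressed straight down. (The two small square keys and the display left of it are not used)
- narrow_cell_mid (a point): a narrower glass cell that is not wanted, 45 x 24 mm in plan and 90 mm tall, standing on the cork mat; centre, half-way up. Leave it
- jar: amber glass jar with a steel cap, 72 mm across, 95 mm tall, at the back between mat and meter. Leave it
- bottle: white bottle, 68 mm across, 190 mm tall, right of the meter. Leave it
- bridge: dark wooden oud bridge, 150 mm long, 13 mm high, lying at the back left. Leave it
- sanding_block: wooden sanding block with a cork sole, 110 x 65 x 37 mm, at the left. Leave it
- peg: dark wooden tuning peg, 96 mm long, lying near left. Leave it
- brush: varnish brush, 190 mm long, lying behind the mat. Leave it
- screwdriver: screwdriver, 200 mm long, lying at the right. Leave it

How it is judged:
By the outcome, as a careful person would: the job done as asked, in the order asked, and still so for the second after the job is handed in, with the robot touching nothing.
It also fails if it takes over 61 s, if anything falls off the work surface, if the arm or the gripper's body presses on something with over 40 N, if the wrist force passes 120 N, or if a joint passes its speed limit or range.

## Working session

There is one attempt and no reset: what is moved stays moved. The work goes in short steps, Python scripts to look and compute and a tool call to move; the robot and the scene stay as the last step left them, time stands still between calls to the robot, and variables do not carry over. Pictures are saved under pics/ and viewed, and the job is handed in when it is done.

Besides the shell and the picture viewer there is one more tool, called by a JSON object that holds its "fn" and its "kwargs". step_arm: Moves the arm, as the interface text tells. Its arguments: {"type":"object","properties":{"moves":{"type":"array","items":{"type":"array","items":{"type":"number"}}},"newtons":{"type":"number"}},"required":["moves"]}

```bash
mkdir -p pics; ls; cat > h.py <<'E'
import sys; sys.path.insert(0,'.')
from station import ctrl
import numpy as np, cv2, pickle
from scipy.spatial.transform import Rotation as Ro
def snap(name,fn):
    o=ctrl.get_obs(); im=ctrl.get_image(name); im['obs']=o
    cv2.imwrite('pics/'+fn+'.png',cv2.cvtColor(im['color'],cv2.COLOR_RGB2BGR))
    pickle.dump(im,open('pics/'+fn+'.pkl','wb'))
    return im
def cam(im):
    K=np.array(im['camera_matrix'])
    if 'R' in im: return K,np.array(im['R']),np.array(im['t'])
    o=im['obs'];T=np.eye(4);T[:3,:3]=Ro.from_rotvec(o['tool_rot']).as_matrix();T[:3,3]=o['tool_pos']
    M=np.linalg.inv(T@np.array(im['T_tool_cam'])); return K,M[:3,:3],M[:3,3]
def proj(im,X):
    K,R,t=cam(im);p=(np.atleast_2d(X)@R.T+t)@K.T;return p[:,:2]/p[:,2:]
def onz(im,uv,z):
    K,R,t=cam(im);c=-R.T@t;d=R.T@np.linalg.solve(K,np.array([uv[0],uv[1],1.]))
    return c+d*(z-c[2])/d[2]
E
python3 - <<'E'
from h import *
for n in('scene','side','wrist'):
    im=snap(n,n+'0'); K,R,t=cam(im); print(n,im.get('shot'),'c',(-R.T@t).round(3),'f',K[0,0].round(1))
    for q in('cell_mid','narrow_cell_mid','meter','zero_key_top','cell_clear_a','bottle','jar'):
        r=ctrl.spot_in(im,q); print(q,[(np.round(a['bbox']).astype(int).tolist(),round(a['p'],2)) for a in r[:3]])
print(ctrl.get_obs())
E
```

```text
pics
scene 1 c [1.068 0.566 1.098] f 487.2
cell_mid [([397, 241, 427, 280], 0.88), ([335, 289, 401, 348], 0.16)]
narrow_cell_mid [([211, 135, 337, 235], 0.71), ([433, 288, 462, 323], 0.66)]
meter [([215, 138, 336, 229], 0.85)]
zero_key_top [([256, 143, 270, 152], 0.53)]
cell_clear_a [([395, 252, 412, 276], 0.81), ([413, 240, 423, 259], 0.48)]
bottle [([188, 94, 220, 150], 0.64)]
jar [([296, 262, 323, 308], 0.68), ([438, 231, 467, 257], 0.47), ([410, 241, 426, 260], 0.28)]
side 2 c [-0.38  -1.023  0.871] f 492.0
cell_mid [([242, 163, 260, 197], 0.88), ([247, 144, 274, 165], 0.6)]
narrow_cell_mid [([224, 152, 244, 181], 0.56)]
meter [([305, 182, 420, 262], 0.63)]
zero_key_top [([378, 238, 386, 241], 0.62)]
cell_clear_a []
bottle [([436, 202, 466, 272], 0.63)]
jar [([313, 152, 335, 184], 0.6), ([244, 145, 274, 168], 0.4)]
wrist 3 c [0.114 0.62  0.373] f 316.2
cell_mid [([137, 389, 158, 400], 0.67)]
narrow_cell_mid []
meter []
zero_key_top []
cell_clear_a [([140, 391, 160, 400], 0.65)]
bottle []
jar []
{'t': 1.2, 'q': array([ 1.13703289e+00,  5.26954779e-02,  1.61289686e+00,  3.69076793e-05,
        1.47598323e+00, -1.19013193e-01]), 'dq': array([-0.00049971, -0.00100761, -0.00036833,  0.00118375,  0.00106621,
        0.00037128]), 'effort': array([ 7.67722631e-04, -3.93689704e+01, -3.70463812e+01, -1.40999628e-04,
        5.46612064e-04,  5.46660146e-06]), 'tool_pos': array([0.1934796 , 0.59428632, 0.23130826]), 'tool_rot': array([-4.92370826e-01, -3.10273791e+00, -4.15655653e-05]), 'contact_force': array([ 0.40189994, -0.67647407,  0.43158402]), 'wrist_torque': array([ 0.01178547,  0.00068301, -0.01639965]), 'opening': 0.08531745454837585}
```

```bash
python3 - <<'E'
import cv2,numpy as np
a=cv2.imread('pics/scene0.png')
cv2.imwrite('pics/sc_a.png',cv2.resize(a[210:350,300:500],None,fx=4,fy=4,interpolation=cv2.INTER_CUBIC))
cv2.imwrite('pics/sc_b.png',cv2.resize(a[110:250,190:350],None,fx=4,fy=4,interpolation=cv2.INTER_CUBIC))
a=cv2.imread('pics/side0.png')
cv2.imwrite('pics/sd.png',cv2.resize(a[130:280,210:480],None,fx=2.9,fy=2.9,interpolation=cv2.INTER_CUBIC))
E
```

```text
(no output)
```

View pics/scene0.png

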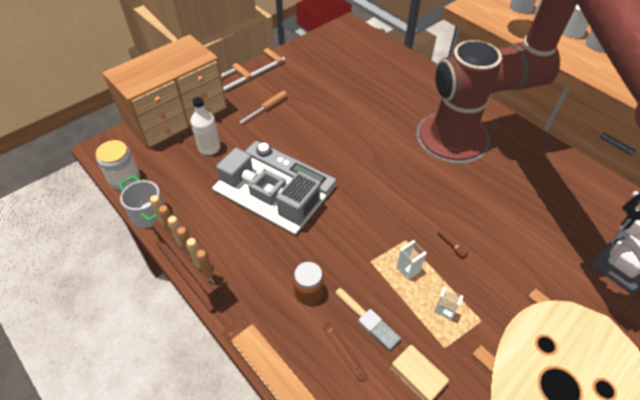

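```bash
sleep 0.1
```

```text
(no output)
```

View pics/side0.png

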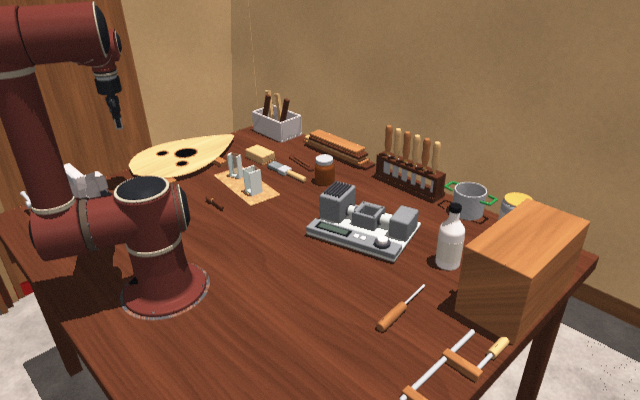

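View pics/wrist0.png

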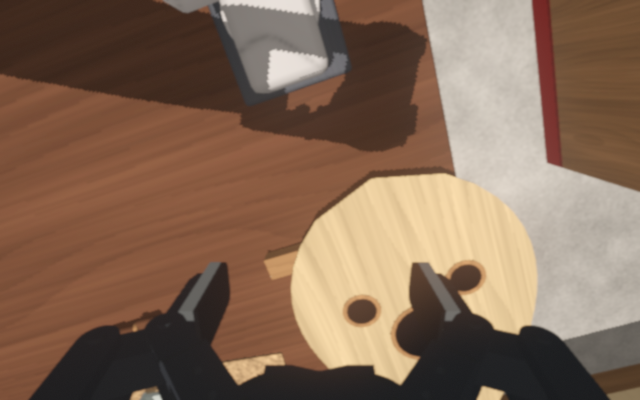

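```bash
sleep 0.5; ls pics
```

```text
sc_a.png
sc_b.png
scene0.pkl
scene0.png
sd.png
side0.pkl
side0.png
wrist0.pkl
wrist0.png
```

View pics/sc_a.png

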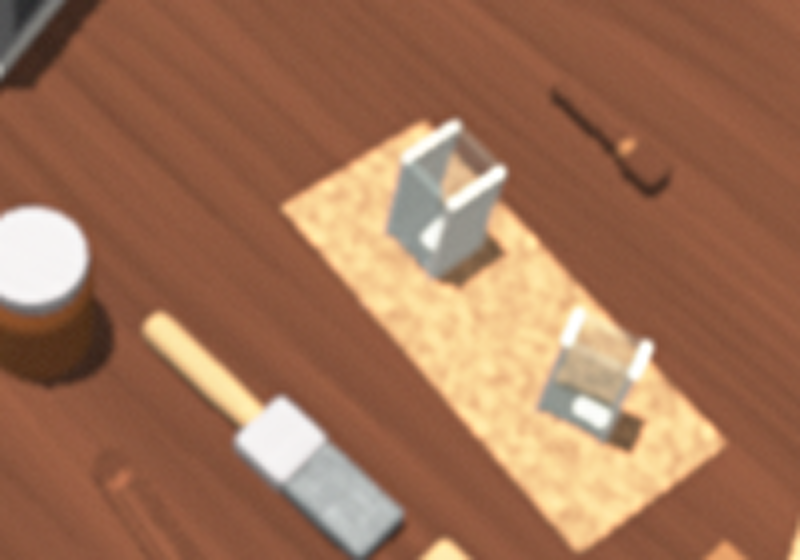

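View pics/sc_b.png

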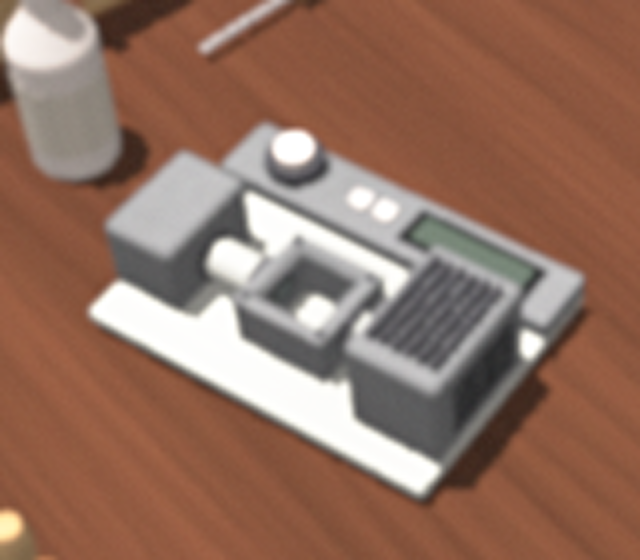

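View pics/sd.png

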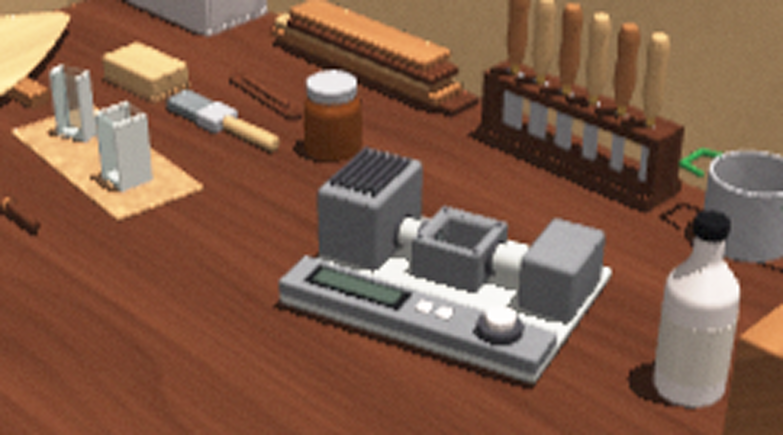

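```bash
python3 - <<'E'
from h import *
im=pickle.load(open('pics/scene0.pkl','rb'))
f=lambda x,y:(300+x/4-.5,210+y/4-.5)
P=[onz(im,f(*p),.094) for p in[(400,155),(457,120),(505,170),(450,210)]]
P=np.array(P)[:,:2];print(P.round(4),'c',P.mean(0), [np.linalg.norm(P[i]-P[i-1]).round(4) for i in range(4)])
for i in range(4):
    d=P[i]-P[i-1];print(np.degrees(np.arctan2(d[1],d[0])).round(1))
N=np.array([onz(im,f(*p),.094) for p in[(580,310),(567,345),(635,380),(652,343)]])[:,:2];print('narrow',N.round(3),N.mean(0))
g=lambda x,y:(190+x/4-.5,110+y/4-.5)
M=np.array([onz(im,g(*p),.065) for p in[(297,240),(378,287),(330,330),(245,292)]])[:,:2]
print('block',M.round(4),M.mean(0));
for i in range(4):
    d=M[i]-M[i-1];print(np.linalg.norm(d).round(4),np.degrees(np.arctan2(d[1],d[0])).round(1))
print('key',onz(im,g(295,148),.058))
im=pickle.load(open('pics/side0.pkl','rb'))
s=lambda x,y:(210+x/2.9-.5,130+y/2.9-.5)
print('key side',onz(im,s(501,318),.058))
print('cell side',onz(im,s(124,113),.094))
print('well side',onz(im,s(462,228),.065))
E
```

```text
[[0.4961 0.2137]
 [0.4507 0.2192]
 [0.4557 0.2628]
 [0.5019 0.26  ]] c [0.4761123  0.23892717] [np.float64(0.0466), np.float64(0.0457), np.float64(0.0439), np.float64(0.0463)]
-97.1
173.1
83.4
-3.6
narrow [[0.495 0.354]
 [0.518 0.364]
 [0.505 0.403]
 [0.48  0.395]] [0.49948281 0.37913455]
block [[ 0.578  -0.2299]
 [ 0.5617 -0.1583]
 [ 0.6105 -0.1494]
 [ 0.6343 -0.2147]] [ 0.59610128 -0.18808315]
0.0583 -164.9
0.0735 102.8
0.0495 10.3
0.0695 -70.0
key [ 0.52071155 -0.3094529   0.058     ]
key side [ 0.51462696 -0.31511691  0.058     ]
cell side [0.48074897 0.24017983 0.094     ]
well side [ 0.60312966 -0.18636394  0.065     ]
```

```bash
python3 - <<'E'
from h import *
im=pickle.load(open('pics/wrist0.pkl','rb'));print(np.array(im['T_tool_cam']).round(3))
o=im['obs'];R0=Ro.from_rotvec(o['tool_rot'])
for dy in(12.,):
  for z in(.231,.2):
    im['obs']=dict(o,tool_rot=(Ro.from_euler('z',dy,degrees=True)*R0).as_rotvec(),tool_pos=np.array([0,0,z]))
    for uv in[(320,150),(320,200),(320,250),(320,300)]: print(z,uv,onz(im,uv,.094).round(3))
E
```

```text
[[ 0.001 -0.946 -0.324  0.083]
 [ 1.     0.001 -0.     0.   ]
 [ 0.001 -0.324  0.946 -0.141]
 [ 0.     0.     0.     1.   ]]
0.231 (320, 150) [-0.034  0.005  0.094]
0.231 (320, 200) [0.013 0.    0.094]
0.231 (320, 250) [ 0.064 -0.005  0.094]
0.231 (320, 300) [ 0.122 -0.011  0.094]
0.2 (320, 150) [-0.039  0.005  0.094]
0.2 (320, 200) [0.002 0.001 0.094]
0.2 (320, 250) [ 0.048 -0.004  0.094]
0.2 (320, 300) [ 0.1   -0.009  0.094]
```

{"fn": "step_arm", "kwargs": {"moves": [[1,0.035,-0.044,0,1.5],[1,0.036,-0.045,0,1.5],[1,0.036,-0.045,0,1.5],[1,0.036,-0.045,0,1.5],[1,0.036,-0.045,0,1.5],[1,0.036,-0.045,0,1.5],[1,0.036,-0.045,0,1.5],[1,0.034,-0.042,0,1.5],[1,0,0,0,0]]}}

```text
t: 2.33
tool_pos: [0.4852, 0.2268, 0.2329]
tool_rot: [0.15, 3.133, 0.005]
contact_force: [-0.3, 0.2, -0.3]
opening: 0.0855
```

```bash
python3 - <<'E'
from h import *
im=snap('wrist','w1')
o=im['obs'];print(o['t'],o['tool_pos'],o['q'],np.degrees(np.arctan2(*Ro.from_rotvec(o['tool_rot']).as_matrix()[[1,0],1])))
E
```

```text
2.325 [0.48519289 0.22683962 0.23290049] [ 2.97542304e-01 -1.67218868e-01  1.82121878e+00  1.53586844e-03
  1.48219050e+00 -1.17787276e+00] 84.52794528570945
```

View pics/w1.png

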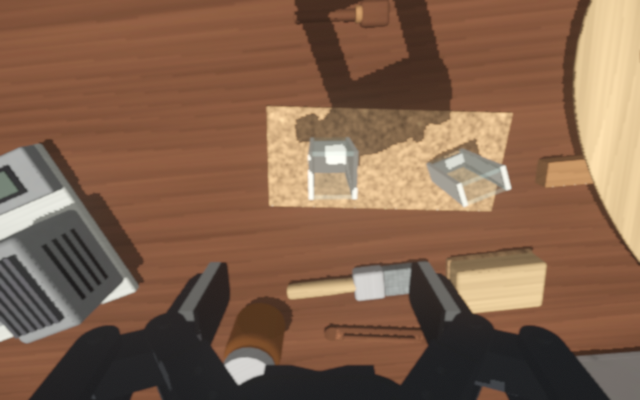

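```bash
python3 - <<'E'
import cv2,numpy as np
a=cv2.imread('pics/w1.png')
cv2.imwrite('pics/w1z.png',cv2.resize(a[125:215,290:390],None,fx=6,fy=6,interpolation=cv2.INTER_CUBIC))
E
```

```text
(no output)
```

View pics/w1z.png

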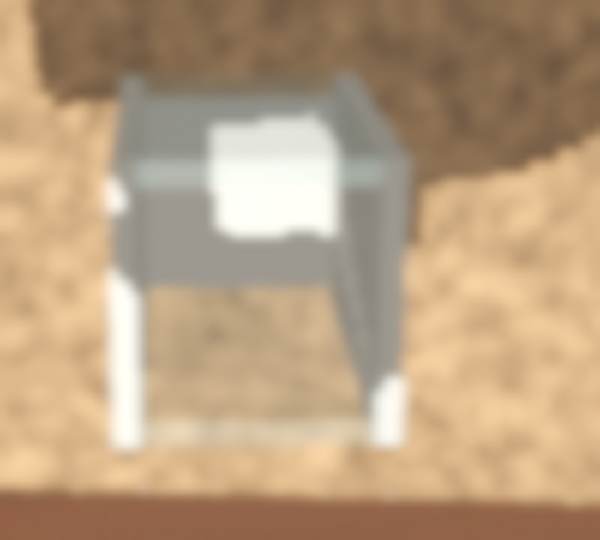

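```bash
cat > fit.py <<'E'
from h import *
from scipy.optimize import least_squares
def fitcell(im,cor,uv,x0,zf):
    # cor list of (sx,sy,h) signs; params x,y,yaw
    cor=np.array(cor,float);uv=np.array(uv)
    def pts(p):
        c,s=np.cos(p[2]),np.sin(p[2]);X=cor[:,0]*.0225;Y=cor[:,1]*.0225
        return np.c_[p[0]+c*X-s*Y,p[1]+s*X+c*Y,zf+cor[:,2]]
    r=least_squares(lambda p:(proj(im,pts(p))-uv).ravel(),x0)
    return r.x,r.fun.reshape(-1,2).round(1)
E
python3 - <<'E'
from fit import *
im=pickle.load(open('pics/w1.pkl','rb'))
f=lambda x,y:(290+x/6-.4,125+y/6-.4)
# cell x ~ +85deg => image right ; cell y ~ 175deg => -world x => image up
cor=[(-1,1,.09),(1,1,.09),(1,-1,.09),(-1,-1,.09)]
uv=[f(108,158),f(410,158),f(404,447),f(108,447)]
x,r=fitcell(im,cor,uv,[.478,.239,1.5],.004);print(x,np.degrees(x[2]),r.tolist())
cor+=[(-1,1,0),(1,1,0)];uv+=[f(122,78),f(352,74)]
x,r=fitcell(im,cor,uv,[.478,.239,1.5],.004);print(x,np.degrees(x[2]),r.tolist())
E
```

```text
[0.47672514 0.24083828 1.47772052] 84.66714907852317 [[-0.1, 0.2], [0.2, 0.1], [-0.7, -0.3], [0.6, -0.1]]
[0.47684205 0.24077215 1.48088006] 84.84817715490475 [[-0.2, 0.4], [0.0, 0.2], [-0.7, -0.2], [0.6, 0.1], [-0.1, -0.5], [0.4, -0.1]]
```

{"fn": "step_arm", "kwargs": {"moves": [[1,0.014,-0.052,0,-9],[1,0.014,-0.052,0,-9],[1,0.014,-0.052,0,-9],[1,0.014,-0.052,0,-9],[1,0.014,-0.052,0,-9],[1,0.014,-0.052,0,-9],[1,0.014,-0.052,0,-9],[1,0.014,-0.05,0,-8.5],[1,0,0,0,0]]}}

```text
t: 3.5
tool_pos: [0.5967, -0.1829, 0.2336]
tool_rot: [1.974, 2.434, 0.01]
contact_force: [-0.3, 0.2, 1.0]
opening: 0.0852
```

```bash
python3 - <<'E'
from h import *
im=snap('wrist','w2')
o=im['obs'];print(o['t'],o['tool_pos'],o['q'],np.degrees(np.arctan2(*Ro.from_rotvec(o['tool_rot']).as_matrix()[[1,0],1])))
E
```

```text
3.5 [ 0.59669734 -0.18285003  0.23363058] [-0.41848994  0.04319616  1.61886203  0.00437188  1.4707411  -0.62681241] 11.912525041141455
```

View pics/w2.png

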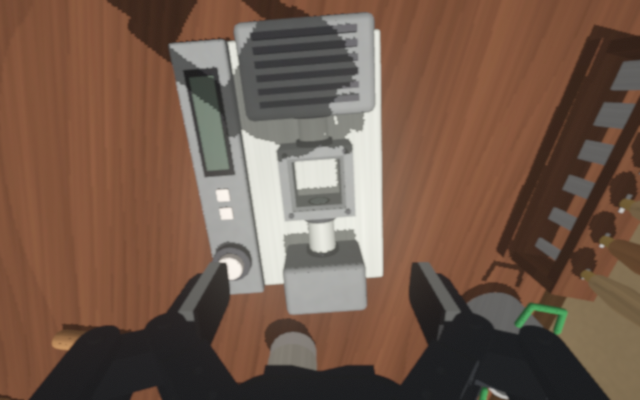

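```bash
python3 - <<'E'
import cv2,numpy as np
a=cv2.imread('pics/w2.png')
cv2.imwrite('pics/w2z.png',cv2.resize(a[130:230,260:380],None,fx=6,fy=6,interpolation=cv2.INTER_CUBIC))
cv2.imwrite('pics/w2k.png',cv2.resize(a[235:295,195:275],None,fx=8,fy=8,interpolation=cv2.INTER_CUBIC))
E
```

```text
(no output)
```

View pics/w2z.png

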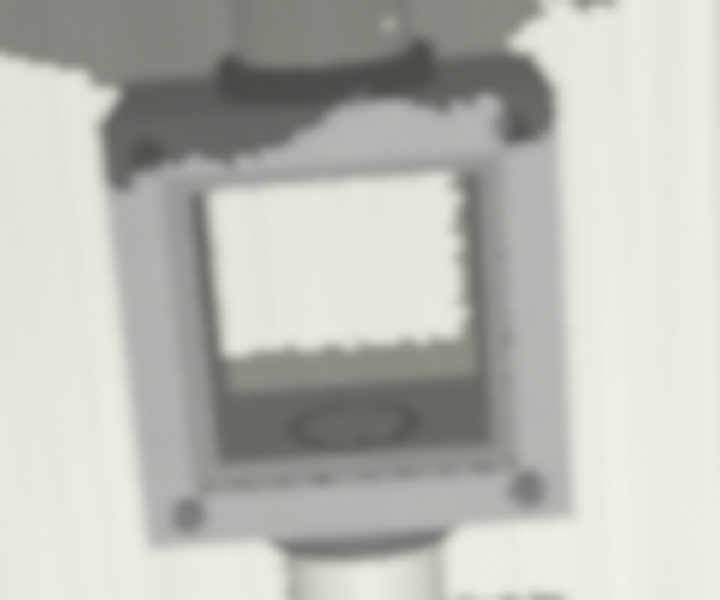

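View pics/w2k.png

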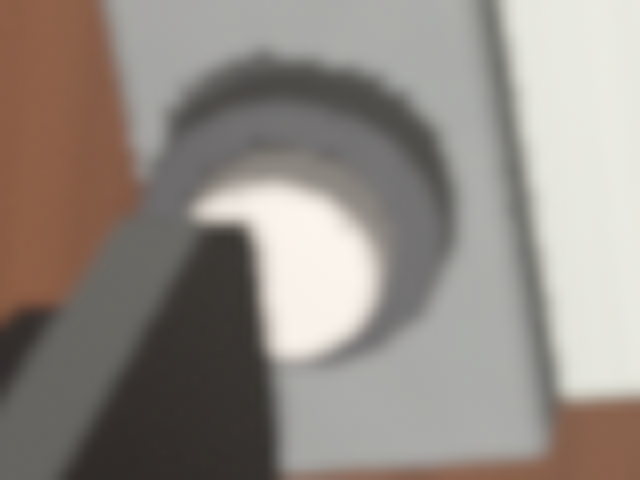

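```bash
cat >> fit.py <<'E'
def fitsq(im,sets,x0):
    # sets: list of (z, half or None, uv dict {(sx,sy):uv}); params x,y,yaw + free halves
    nf=[i for i,s in enumerate(sets) if s[1] is None]
    def res(p):
        out=[]
        for i,(z,h,d) in enumerate(sets):
            hh=h if h is not None else p[3+nf.index(i)]
            for (sx,sy),uv in d.items():
                X=hh*sx;Y=hh*sy;c,s=np.cos(p[2]),np.sin(p[2])
                out.append(proj(im,[p[0]+c*X-s*Y,p[1]+s*X+c*Y,z])[0]-np.array(uv))
        return np.ravel(out)
    r=least_squares(res,list(x0)+[.03]*len(nf),loss='soft_l1');return r.x,res(r.x).reshape(-1,2).round(1)
E
python3 - <<'E'
from fit import *
im=pickle.load(open('pics/w2.pkl','rb'))
f=lambda x,y:(260+x/6-.4,130+y/6-.4)
# image right=meter +x, up = meter +y
sq=lambda tl,tr,br,bl:{(-1,1):f(*tl),(1,1):f(*tr),(1,-1):f(*br),(-1,-1):f(*bl)}
S=[('scr',(.065,None,sq((147,155),(517,122),(527,489),(188,515)))),
('ch',(.065,.0285,sq((168,180),(503,158),(517,465),(203,493)))),
('in',(.061,.0245,sq((198,194),(480,168),(492,440),(217,465)))),
('out',(.065,.038,{(1,-1):f(573,515),(-1,-1):f(152,547)}))]
for n,s in S:
    x,r=fitsq(im,[s],[.6,-.187,.2]);print(n,x.round(4),np.degrees(x[2]).round(2),r.tolist())
x,r=fitsq(im,[s for n,s in S],[.6,-.187,.2]);print(x,np.degrees(x[2]),r.tolist())
g=lambda x,y:(195+x/8-.4,235+y/8-.4)
print('key',onz(im,g(285,272),.058))
cx,cy=x[0],x[1];
for X,Y in[(-.0,.0)]:pass
k=onz(im,g(285,272),.058)[:2]-x[:2];c,s=np.cos(x[2]),np.sin(x[2]);print('key in meter',c*k[0]+s*k[1],-s*k[0]+c*k[1])
E
```

```text
scr [ 0.5982 -0.1886  0.2835  0.0312] 16.24 [[-0.8, 0.6], [0.5, 1.3], [1.6, -1.0], [-1.0, -1.0]]
ch [ 0.5987 -0.1892  0.2848] 16.32 [[-0.9, -0.5], [0.7, -1.2], [1.1, 1.4], [-0.8, 0.8]]
in [ 0.5983 -0.1888  0.2833] 16.23 [[-1.4, -0.5], [0.1, 0.2], [0.6, 0.6], [0.2, -0.2]]
out [ 0.598  -0.1884  0.2866] 16.42 [[0.7, -0.0], [-0.7, 0.1]]
[ 0.59835823 -0.18874653  0.28466014  0.03117689] 16.30982488019333 [[-0.7, 0.8], [0.7, 1.4], [1.8, -0.8], [-0.8, -0.8], [-1.2, -0.9], [0.4, -1.7], [0.8, 1.0], [-1.1, 0.3], [-1.4, -0.5], [0.1, 0.1], [0.7, 0.5], [0.3, -0.2], [0.9, 0.4], [-0.6, 0.3]]
key [ 0.52201428 -0.30948967  0.058     ]
key in meter -0.1071801015355051 -0.09444431491181882
```

```bash
python3 - <<'E'
from h import *
im=pickle.load(open('pics/w2.pkl','rb'))
a=lambda p,q,z:np.degrees(np.arctan2(*(onz(im,q,z)-onz(im,p,z))[[0,1]]))
print(im['obs']['dq'])
for z in(.012,.02):
    print('right edge',onz(im,(381,276),z),onz(im,(380,32),z),-a((381,276),(380,32),z))
for z in(.02,.04,.05): print('console front',-a((217,294),(171,45),z),'console back',-a((263,292),(229,42),z))
im=pickle.load(open('pics/scene0.pkl','rb'))
g=lambda x,y:(190+x/4-.5,110+y/4-.5)
v=onz(im,g(90,312),.015)-onz(im,g(425,498),.015);print('scene base back edge',np.degrees(np.arctan2(v[1],v[0]))+90,np.linalg.norm(v))
im=pickle.load(open('pics/side0.pkl','rb'))
s=lambda x,y:(210+x/2.9-.5,130+y/2.9-.5)
v=onz(im,s(532,380),.005)-onz(im,s(282,305),.005);print('side base front edge',np.degrees(np.arctan2(v[1],v[0]))+90,np.linalg.norm(v))
E
```

```text
[ 0.05064286 -0.02454086  0.02656913  0.0314771   0.01927909  0.00759824]
right edge [ 0.71055016 -0.31076513  0.012     ] [ 0.63139176 -0.03155577  0.012     ] 15.828516125516627
right edge [ 0.70763821 -0.3061333   0.02      ] [ 0.63022556 -0.03308157  0.02      ] 15.82851612551662
console front 14.88517127173082 console back 15.25684653481884
console front 14.88517127173084 console back 15.25684653481883
console front 14.885171271730833 console back 15.25684653481883
scene base back edge 15.807194033273774 0.29363195000738523
side base front edge 17.86513693331257 0.27975751619390693
```

{"fn": "step_arm", "kwargs": {"moves": [[1,-0.015,0.053,0,9.1],[1,-0.015,0.053,0,9.1],[1,-0.015,0.053,0,9.1],[1,-0.015,0.053,0,9.1],[1,-0.015,0.053,0,9.1],[1,-0.015,0.053,0,9.1],[1,-0.015,0.053,0,9.1],[1,-0.015,0.053,0,9.1],[1,0,0,-0.04,0],[1,0,0,-0.04,0],[1,0,0,0,0]]}}

```text
t: 4.92
tool_pos: [0.4561, 0.2788, 0.1541]
tool_rot: [0.005, 3.141, 0.03]
contact_force: [0.7, -0.1, 0.8]
opening: 0.0852
```

```bash
cat > st.py <<'E'
from h import *
o=ctrl.get_obs();M=Ro.from_rotvec(o['tool_rot']).as_matrix()
print('t',round(o['t'],2),'pos',o['tool_pos'].round(4),'jaw',np.degrees(np.arctan2(M[1,1],M[0,1])).round(2),'ztool',M[:,2].round(4),'F',o['contact_force'].round(1),'op',round(o['opening'],4))
E
python3 st.py
```

```text
t 4.92 pos [0.4561 0.2788 0.1541] jaw 89.81 ztool [ 3.000e-04  1.880e-02 -9.998e-01] F [ 0.7 -0.1  0.8] op 0.0852
```

{"fn": "step_arm", "kwargs": {"moves": [[1,0.012,-0.022,0,-3],[1,0.008,-0.014,0,-2],[1,0,0,0,0],[1,0,0,0,0]]}}

```text
t: 5.42
tool_pos: [0.4765, 0.2455, 0.1602]
tool_rot: [0.137, 3.131, 0.036]
contact_force: [-0.2, -0.4, 1.0]
opening: 0.085
```

```bash
python3 st.py
```

```text
t 5.42 pos [0.4765 0.2455 0.1602] jaw 84.99 ztool [ 0.0083  0.0228 -0.9997] F [-0.2 -0.4  1. ] op 0.085
```

{"fn": "step_arm", "kwargs": {"moves": [[1,0,-0.003,-0.015,0],[1,0,-0.002,-0.015,0],[1,0,0,-0.015,0],[1,0,0,-0.01,0],[1,0,0,-0.005,0],[1,0,0,0,0]]}}

```text
t: 6.18
tool_pos: [0.4748, 0.2405, 0.0944]
tool_rot: [0.135, 3.134, 0.035]
contact_force: [-0.7, 0.6, 0.6]
opening: 0.0855
```

```bash
python3 st.py
```

```text
t 6.17 pos [0.4748 0.2405 0.0944] jaw 85.06 ztool [ 0.005   0.0222 -0.9997] F [-0.7  0.6  0.6] op 0.0855
```

{"fn": "step_arm", "kwargs": {"moves": [[1,0.001,0,-0.01,0],[1,0.001,0,-0.01,0],[1,0,0,-0.008,0],[1,0,0,-0.004,0],[1,0,0,0,0]]}}

```text
t: 6.8
tool_pos: [0.4776, 0.2407, 0.061]
tool_rot: [0.135, 3.133, 0.036]
contact_force: [0.6, 0.5, 0.7]
opening: 0.0854
```

```bash
python3 st.py; python3 - <<'E'
from h import *
snap('wrist','w3')
E
```

```text
t 6.8 pos [0.4776 0.2407 0.061 ] jaw 85.07 ztool [ 0.0065  0.0227 -0.9997] F [0.6 0.5 0.7] op 0.0854
```

View pics/w3.png

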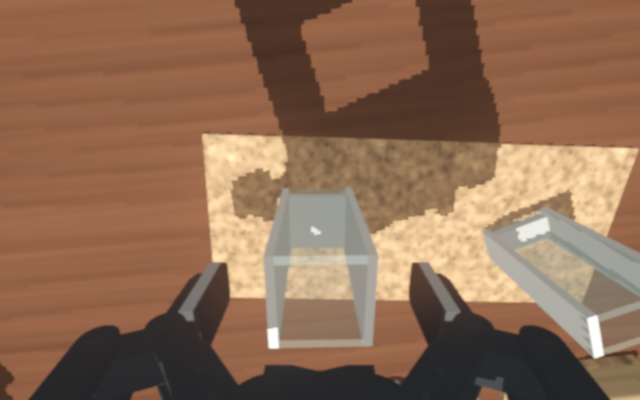

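{"fn": "step_arm", "kwargs": {"moves": [[1,-0.001,0,-0.006,0],[1,0,0,0,0],[0.3,0,0,0,0],[0.3,0,0,0,0],[0.3,0,0,0,0],[0.3,0,0,0,0],[0.3,0,0,0,0],[0.3,0,0,0,0]], "newtons": 30}}

```text
t: 7.85
tool_pos: [0.4776, 0.241, 0.056]
tool_rot: [0.135, 3.13, 0.037]
contact_force: [-0.1, -0.4, 0.6]
opening: 0.0444
```

```bash
python3 st.py; python3 - <<'E'
from h import *
snap('wrist','w4')
E
```

```text
t 7.85 pos [0.4776 0.241  0.056 ] jaw 85.07 ztool [ 0.0093  0.0234 -0.9997] F [-0.1 -0.4  0.6] op 0.0444
```

View pics/w4.png

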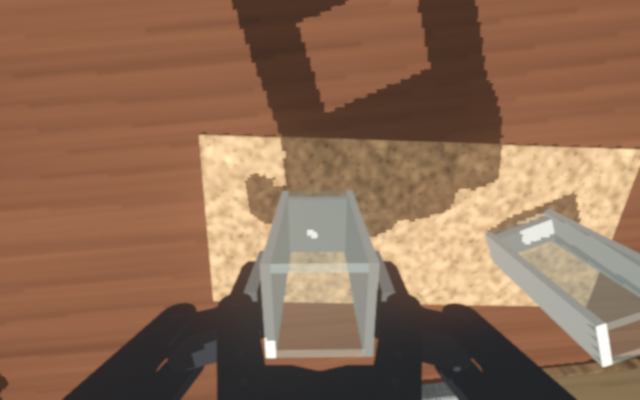

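{"fn": "step_arm", "kwargs": {"moves": [[0.3,0,0,0.005,0],[0.3,0,0,0.01,0],[0.3,0,0,0.02,0],[0.3,0,0,0.03,0],[0.3,0,0,0.03,0],[0.3,0,0,0.025,0],[0.3,0,0,0.015,0],[0.3,0,0,0.005,0],[0.3,0,0,0,0]]}}

```text
t: 9.02
tool_pos: [0.4749, 0.2404, 0.2011]
tool_rot: [0.135, 3.134, 0.036]
contact_force: [0.1, -0.1, -1.0]
opening: 0.0449
```

```bash
python3 st.py; python3 - <<'E'
from h import *
snap('wrist','w5')
E
```

```text
t 9.03 pos [0.4749 0.2404 0.2011] jaw 85.07 ztool [ 0.0059  0.0228 -0.9997] F [ 0.1 -0.1 -1. ] op 0.0449
```

View pics/w5.png

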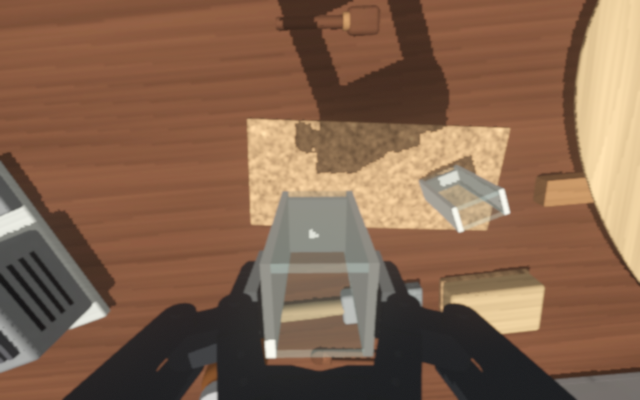

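{"fn": "step_arm", "kwargs": {"moves": [[0.3,0.004,-0.013,0.005,-2.1],[0.3,0.008,-0.026,0.005,-4.2],[0.3,0.011,-0.039,0,-6.2],[0.3,0.0124,-0.043,0,-6.9],[0.3,0.0124,-0.043,0,-6.9],[0.3,0.0124,-0.043,0,-6.9],[0.3,0.0124,-0.043,0,-6.9],[0.3,0.0124,-0.043,0,-6.9],[0.3,0.011,-0.039,0,-6.2],[0.3,0.009,-0.032,0,-5],[0.3,0.006,-0.021,0,-3.5],[0.3,0.004,-0.013,0,-2],[0.3,0,0,0,0],[0.3,0,0,0,0]]}}

```text
t: 10.82
tool_pos: [0.5861, -0.1785, 0.2018]
tool_rot: [-1.84, -2.545, -0.023]
contact_force: [-0.5, -0.2, -1.8]
opening: 0.045
```

```bash
python3 st.py; python3 - <<'E'
from h import *
snap('wrist','w6')
E
```

```text
t 10.82 pos [ 0.5861 -0.1785  0.2018] jaw 18.28 ztool [ 0.0075  0.0127 -0.9999] F [-0.5 -0.2 -1.8] op 0.045
```

View pics/w6.png

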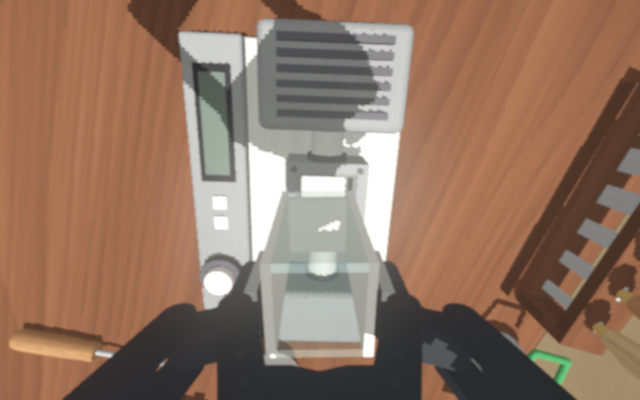

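```bash
python3 - <<'E'
import cv2,numpy as np
a=cv2.imread('pics/w6.png')
cv2.imwrite('pics/w6z.png',cv2.resize(a[140:370,180:400],None,fx=2.6*1.0,fy=2.6,interpolation=cv2.INTER_CUBIC))
a=cv2.imread('pics/w5.png')
cv2.imwrite('pics/w5z.png',cv2.resize(a[180:370,245:395],None,fx=3,fy=3,interpolation=cv2.INTER_CUBIC))
E
```

```text
(no output)
```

View pics/w6z.png

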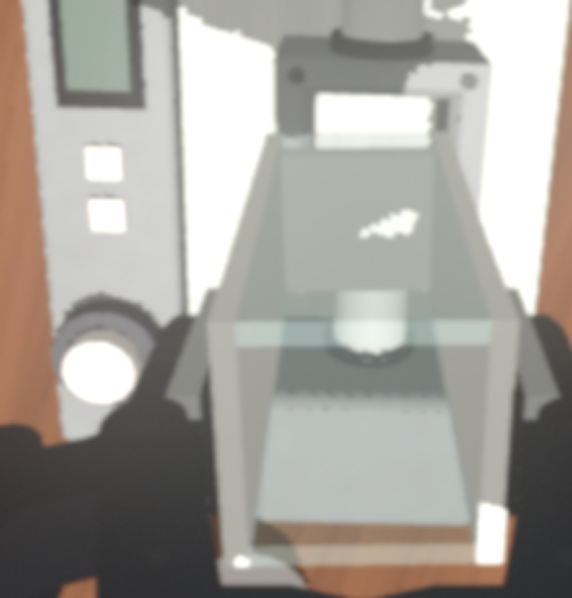

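View pics/w5z.png

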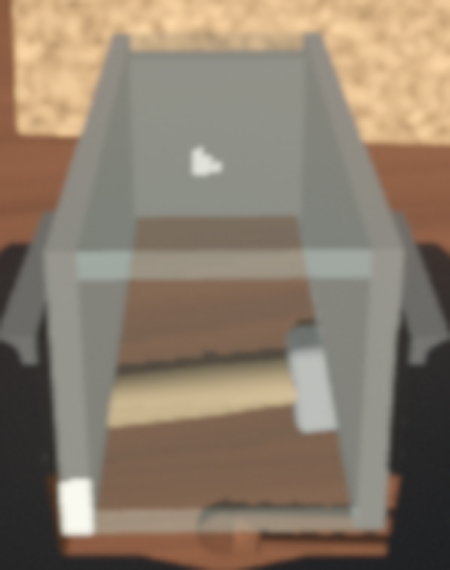

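```bash
python3 - <<'E'
from fit import *
im=pickle.load(open('pics/w5.pkl','rb'))
f=lambda x,y:(245+x/3-.3,180+y/3-.3)
# tool frame: camera right = tool y, camera at tool +x. cell: X along tool y (right), Y toward camera(+tool x), Z up(-tool z)
h=.0225
obj=np.array([[-h,h,0],[h,h,0],[-h,h,.09],[h,h,.09],[-h,-h,.09],[h,-h,.09]])
uv=np.array([f(112,37),f(319,35),f(45,252),f(405,252),f(61,533),f(386,529)])
ok,rv,tv=cv2.solvePnP(obj,uv,np.array(im['camera_matrix']),None)
T=np.eye(4);T[:3,:3]=cv2.Rodrigues(rv)[0];T[:3,3]=tv[:,0]
G=np.array(im['T_tool_cam'])@T
print('cell in tool\n',G.round(4))
pr,_=cv2.projectPoints(obj,rv,tv,np.array(im['camera_matrix']),None);print((pr[:,0]-uv).round(1).tolist())
im=pickle.load(open('pics/w6.pkl','rb'));o=im['obs']
W=np.eye(4);W[:3,:3]=Ro.from_rotvec(o['tool_rot']).as_matrix();W[:3,3]=o['tool_pos']
C=W@G;print('cell world\n',C.round(4), np.degrees(np.arctan2(C[1,0],C[0,0])))
g=lambda x,y:(180+x/2.6-.3,140+y/2.6-.3)
a,b=onz(im,g(296,75),.065),onz(im,g(470,80),.065);print(a,b,np.linalg.norm(a-b),np.degrees(np.arctan2(*(b-a)[[1,0]])))
u=(b-a)[:2]/np.linalg.norm((b-a)[:2]);n=np.array([u[1],-u[0]]);print('well',(a+b)[:2]/2+n*.0312)
print('key',onz(im,g(99,371),.058))
E
```

```text
cell in tool
 [[-4.400e-03  1.000e+00 -4.000e-04 -5.000e-04]
 [ 9.998e-01  4.400e-03  2.110e-02 -1.300e-03]
 [ 2.110e-02 -3.000e-04 -9.998e-01  5.350e-02]
 [ 0.000e+00  0.000e+00  0.000e+00  1.000e+00]]
[[-0.3, -0.5], [0.4, 0.1], [0.2, 0.0], [-0.2, -0.7], [0.8, 0.5], [-1.0, 0.5]]
cell world
 [[ 0.9508 -0.3095  0.0126  0.5855]
 [ 0.3096  0.9509 -0.0065 -0.1787]
 [-0.01    0.0101  0.9999  0.1483]
 [ 0.      0.      0.      1.    ]] 18.033896892820035
[ 0.56028331 -0.16682597  0.065     ] [ 0.6181766  -0.14967906  0.065     ] 0.06037921584136037 16.498303108670473
well [ 0.59809035 -0.18816796]
key [ 0.52058056 -0.30868207  0.058     ]
```

{"fn": "step_arm", "kwargs": {"moves": [[0.3,0.006,-0.005,-0.005,-1],[0.3,0.005,-0.004,-0.015,-1],[0.3,0.002,-0.001,-0.015,0],[0.3,0,0,-0.01,0],[0.3,0,0,0,0],[0.3,0,0,0,0]]}}

```text
t: 11.62
tool_pos: [0.5993, -0.1867, 0.1521]
tool_rot: [-1.882, -2.511, -0.022]
contact_force: [0.3, -1.3, -2.0]
opening: 0.0448
```

```bash
cat > cw.py <<'E'
from h import *
G=np.array([[-4.4e-3,1,-4e-4,-5e-4],[.9998,4.4e-3,2.11e-2,-1.3e-3],[2.11e-2,-3e-4,-.9998,5.35e-2],[0,0,0,1]])
o=ctrl.get_obs();W=np.eye(4);W[:3,:3]=Ro.from_rotvec(o['tool_rot']).as_matrix();W[:3,3]=o['tool_pos']
C=W@G;print('foot',C[:3,3].round(4),'up',C[:3,2].round(4),'yaw',np.degrees(np.arctan2(C[1,0],C[0,0])).round(2),'err to well',(np.array([.5982,-.1887])-C[:2,3]).round(4))
E
python3 st.py; python3 cw.py; python3 - <<'E'
from h import *
im=snap('wrist','w7'); s=snap('side','s7'); c=snap('scene','c7')
cv2.imwrite('pics/s7z.png',cv2.cvtColor(cv2.resize(s['color'][150:270,290:440],None,fx=5,fy=5,interpolation=cv2.INTER_CUBIC),cv2.COLOR_RGB2BGR))
cv2.imwrite('pics/c7z.png',cv2.cvtColor(cv2.resize(c['color'][110:240,200:350],None,fx=4,fy=4,interpolation=cv2.INTER_CUBIC),cv2.COLOR_RGB2BGR))
E
```

```text
t 11.62 pos [ 0.5993 -0.1867  0.1521] jaw 16.31 ztool [ 0.0056  0.0137 -0.9999] F [ 0.3 -1.3 -2. ] op 0.0448
foot [ 0.5985 -0.1868  0.0986] up [ 0.0147 -0.0081  0.9999] yaw 16.07 err to well [-0.0003 -0.0019]
```

View pics/s7z.png

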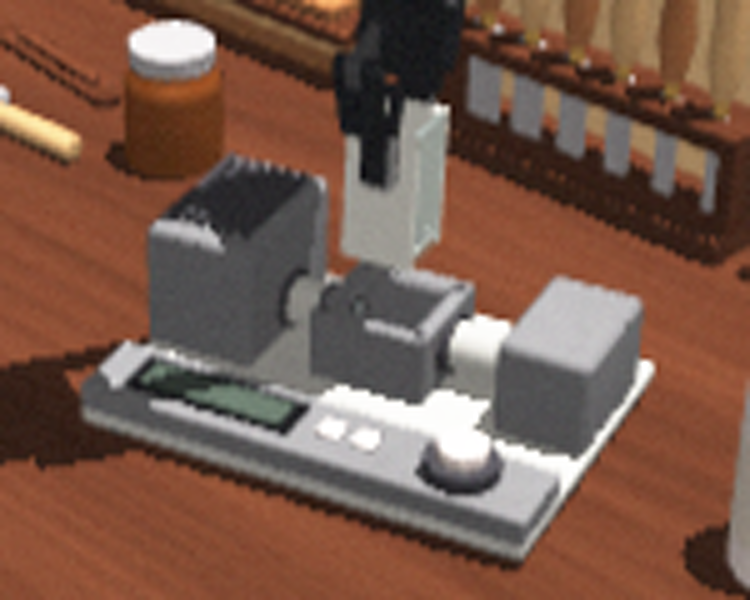

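View pics/c7z.png

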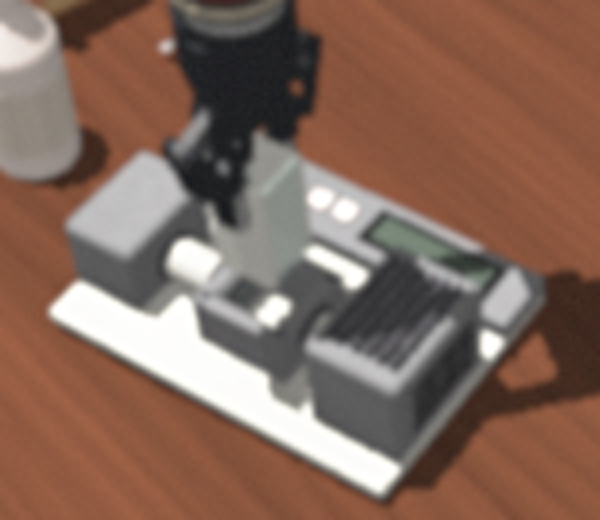

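View pics/w7.png

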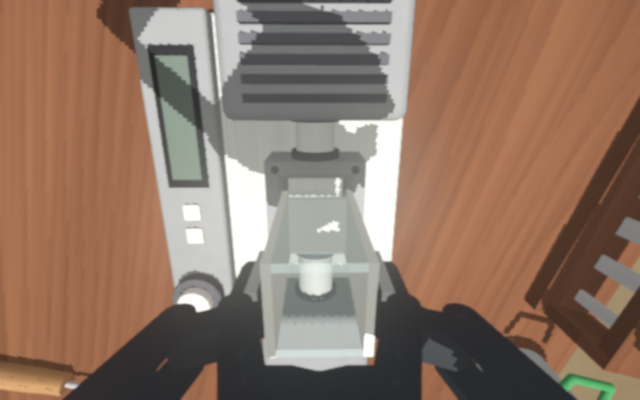

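```bash
python3 - <<'E'
import cv2,numpy as np
a=cv2.imread('pics/w7.png')
cv2.imwrite('pics/w7z.png',cv2.resize(a[140:280,250:390],None,fx=5,fy=5,interpolation=cv2.INTER_CUBIC)[:600])
E
```

```text
(no output)
```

View pics/w7z.png

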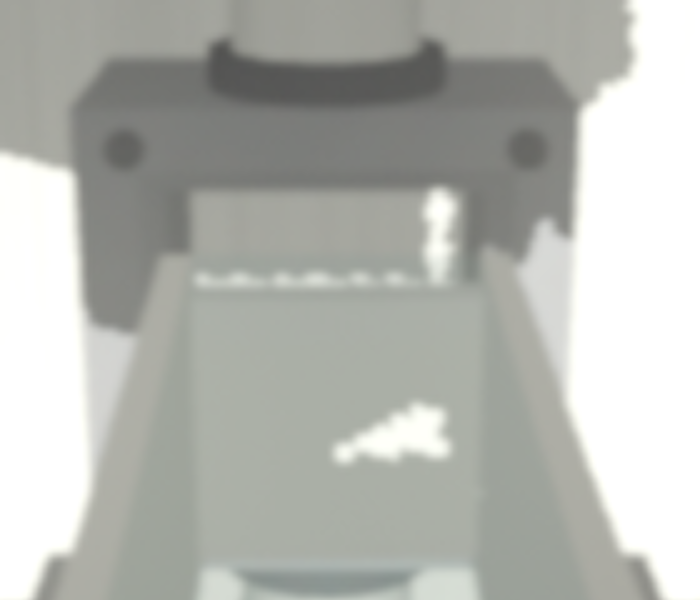

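```bash
python3 - <<'E'
from h import *
im=pickle.load(open('pics/w7.pkl','rb'))
g=lambda x,y:(250+x/5-.4,140+y/5-.4)
for p,q,h in[((123,150),(527,150),.0312),((72,107),(578,107),.038)]:
    a,b=onz(im,g(*p),.065),onz(im,g(*q),.065)
    u=(b-a)[:2]/np.linalg.norm((b-a)[:2]);n=np.array([u[1],-u[0]]);print(np.linalg.norm(a-b)/2,np.degrees(np.arctan2(u[1],u[0])),'well',(a+b)[:2]/2+n*h)
    print(onz(im,(0,0),.065)*0+1) if 0 else None
# bound edges: predicted foot near corners at pixel
g2=[g(160,257),g(508,248)]
K,R,t=cam(im);print('key',onz(im,(195,299),.058))
E
```

```text
0.029913746074596386 16.23907433190509 well [ 0.59777497 -0.18866265]
0.03714250890756925 16.253015737827564 well [ 0.59791447 -0.18898943]
key [ 0.5210469 -0.3006053  0.058    ]
```

{"fn": "step_arm", "kwargs": {"moves": [[0.3,-0.0005,-0.002,-0.006,0],[0.3,0,0,-0.008,0],[0.3,0,0,-0.008,0],[0.3,0,0,-0.004,0],[0.3,0,0,0,0],[0.3,0,0,0,0]]}}

```text
t: 12.52
tool_pos: [0.599, -0.189, 0.1252]
tool_rot: [-1.883, -2.512, -0.023]
contact_force: [0.5, -0.2, -0.8]
opening: 0.0451
```

```bash
python3 st.py; python3 cw.py
```

```text
t 12.53 pos [ 0.599  -0.189   0.1252] jaw 16.31 ztool [ 0.007   0.013  -0.9999] F [ 0.5 -0.2 -0.8] op 0.0451
foot [ 0.5983 -0.1892  0.0717] up [ 0.0133 -0.0075  0.9999] yaw 16.07 err to well [-0.0001  0.0005]
```

{"fn": "step_arm", "kwargs": {"moves": [[0.3,-0.0003,0.0003,-0.005,0],[0.3,0,0,-0.006,0],[0.3,0,0,-0.006,0],[0.3,0,0,-0.004,0],[0.3,0,0,0,0]]}}

```text
t: 13.15
tool_pos: [0.5987, -0.1887, 0.1028]
tool_rot: [-1.883, -2.513, -0.023]
contact_force: [0.7, -0.3, -2.1]
opening: 0.0448
```

```bash
python3 st.py; python3 cw.py;python3 - <<'E'
from h import *
im=snap('wrist','w8')
cv2.imwrite('pics/w8z.png',cv2.cvtColor(cv2.resize(im['color'][130:370,220:420],None,fx=2.5,fy=2.5,interpolation=cv2.INTER_CUBIC),cv2.COLOR_RGB2BGR))
E
```

```text
t 13.15 pos [ 0.5987 -0.1887  0.1028] jaw 16.31 ztool [ 0.0073  0.0129 -0.9999] F [ 0.7 -0.3 -2.1] op 0.0448
foot [ 0.598  -0.1888  0.0493] up [ 0.0131 -0.0074  0.9999] yaw 16.07 err to well [0.0002 0.0001]
```

View pics/w8z.png

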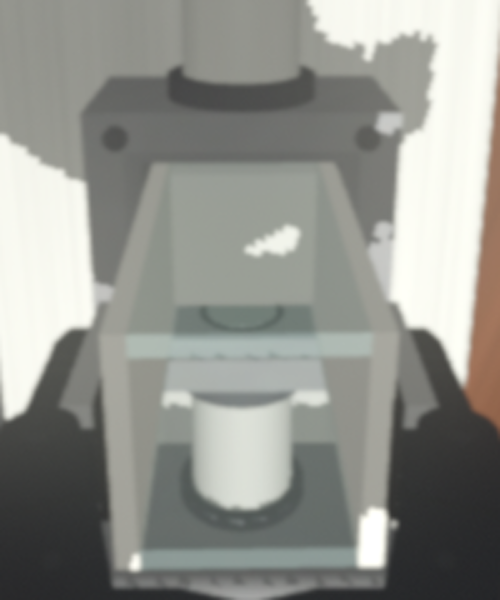

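{"fn": "step_arm", "kwargs": {"moves": [[0.3,0,0,-0.005,0],[0.3,0,0,-0.006,0],[0.3,0,0,-0.006,0],[0.3,0,0,-0.003,0],[0.3,0,0,0,0]]}}

```text
t: 13.82
tool_pos: [0.5989, -0.1888, 0.0818]
tool_rot: [-1.883, -2.513, -0.023]
contact_force: [-0.3, 0.4, -1.6]
opening: 0.0448
```

```bash
python3 st.py; python3 cw.py
```

```text
t 13.82 pos [ 0.5989 -0.1888  0.0818] jaw 16.31 ztool [ 0.0079  0.0126 -0.9999] F [-0.3  0.4 -1.6] op 0.0448
foot [ 0.5983 -0.189   0.0283] up [ 0.0125 -0.0071  0.9999] yaw 16.07 err to well [-0.0001  0.0003]
```

{"fn": "step_arm", "kwargs": {"moves": [[0.3,0,0,-0.002,0],[0.3,0,0,-0.002,0],[0.3,0,0,-0.002,0],[0.3,0,0,0,0]]}}

```text
t: 14.32
tool_pos: [0.5993, -0.1889, 0.0759]
tool_rot: [-1.884, -2.514, -0.024]
contact_force: [0.6, -0.1, -1.8]
opening: 0.0448
```

```bash
python3 st.py; python3 cw.py
```

```text
t 14.32 pos [ 0.5993 -0.1889  0.0759] jaw 16.31 ztool [ 0.0087  0.0123 -0.9999] F [ 0.6 -0.1 -1.8] op 0.0448
foot [ 0.5986 -0.1891  0.0224] up [ 0.0117 -0.0067  0.9999] yaw 16.07 err to well [-0.0004  0.0004]
```

{"fn": "step_arm", "kwargs": {"moves": [[0.3,-0.0003,0,-0.001,0],[0.3,0,0,-0.001,0],[0.3,0,0,0,0]]}}

```text
t: 14.7
tool_pos: [0.599, -0.189, 0.0739]
tool_rot: [-1.884, -2.514, -0.024]
contact_force: [-0.3, 0.7, -1.4]
opening: 0.0449
```

{"fn": "step_arm", "kwargs": {"moves": [[0.3,0,0,-0.001,0],[0.3,0,0,0,0]]}}

```text
t: 14.95
tool_pos: [0.5991, -0.189, 0.0729]
tool_rot: [-1.884, -2.514, -0.024]
contact_force: [-0.7, -0.2, -2.1]
opening: 0.0448
```

{"fn": "step_arm", "kwargs": {"moves": [[0.3,0,0,-0.001,0],[0.3,0,0,0,0]]}}

```text
t: 15.2
tool_pos: [0.5993, -0.1891, 0.0723]
tool_rot: [1.883, 2.514, 0.024]
contact_force: [-0.5, 0.9, -2.0]
opening: 0.0446
```

{"fn": "step_arm", "kwargs": {"moves": [[0.3,0,0,-0.001,0],[0.3,0,0,0,0]]}}

```text
t: 15.45
tool_pos: [0.5995, -0.1892, 0.0722]
tool_rot: [1.883, 2.513, 0.024]
contact_force: [-0.1, 0.5, -1.3]
opening: 0.0448
```

{"fn": "step_arm", "kwargs": {"moves": [[0.3,-0.0005,0,-0.003,0],[0.3,0,0,-0.002,0]]}}

```text
t: 15.7
tool_pos: [0.6001, -0.1895, 0.072]
tool_rot: [1.883, 2.513, 0.024]
contact_force: [-3.2, 1.5, 7.5]
opening: 0.0446
```

```bash
python3 st.py; python3 cw.py;python3 - <<'E'
from h import *
im=snap('wrist','w9'); s=snap('side','s9'); c=snap('scene','c9')
cv2.imwrite('pics/w9z.png',cv2.cvtColor(cv2.resize(im['color'][130:370,220:420],None,fx=2.5,fy=2.5,interpolation=cv2.INTER_CUBIC),cv2.COLOR_RGB2BGR))
cv2.imwrite('pics/s9z.png',cv2.cvtColor(cv2.resize(s['color'][150:270,290:440],None,fx=5,fy=5,interpolation=cv2.INTER_CUBIC),cv2.COLOR_RGB2BGR))
E
```

```text
t 15.7 pos [ 0.6001 -0.1895  0.072 ] jaw 16.32 ztool [ 0.0104  0.0114 -0.9999] F [-3.2  1.5  7.5] op 0.0446
foot [ 0.5995 -0.1897  0.0185] up [ 0.01   -0.0058  1.    ] yaw 16.08 err to well [-0.0013  0.001 ]
```

View pics/w9z.png

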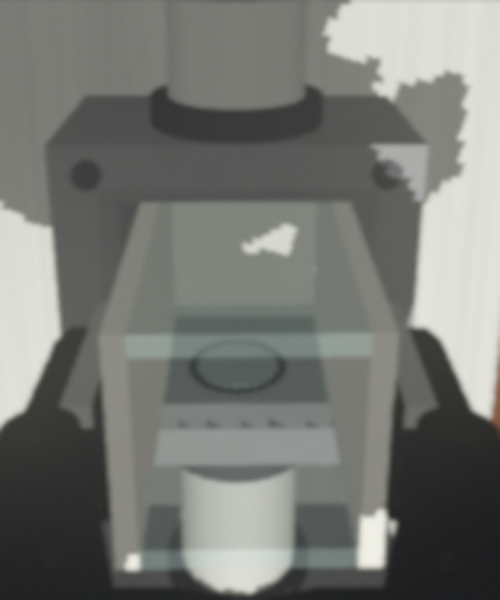

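View pics/s9z.png

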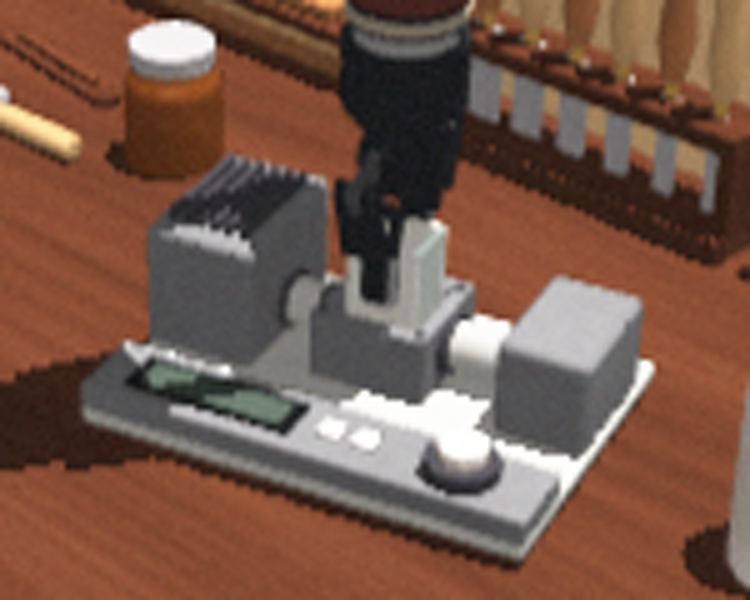

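{"fn": "step_arm", "kwargs": {"moves": [[0.3,0,0,0,0],[0.6,0,0,0,0],[0.7,0,0,0,0],[0.85,0,0,0,0],[0.9,0,0,0,0],[0.9,0,0,0,0]]}}

```text
t: 16.6
tool_pos: [0.6004, -0.1897, 0.0714]
tool_rot: [1.882, 2.512, 0.025]
contact_force: [-0.6, -0.7, 0.4]
opening: 0.0769
```

```bash
python3 st.py; python3 - <<'E'
from h import *
im=snap('wrist','w10')
cv2.imwrite('pics/w10z.png',cv2.cvtColor(cv2.resize(im['color'][130:390,180:460],None,fx=2.2,fy=2.2,interpolation=cv2.INTER_CUBIC),cv2.COLOR_RGB2BGR))
E
```

```text
t 16.6 pos [ 0.6004 -0.1897  0.0714] jaw 16.32 ztool [ 0.0115  0.011  -0.9999] F [-0.6 -0.7  0.4] op 0.0769
```

View pics/w10z.png

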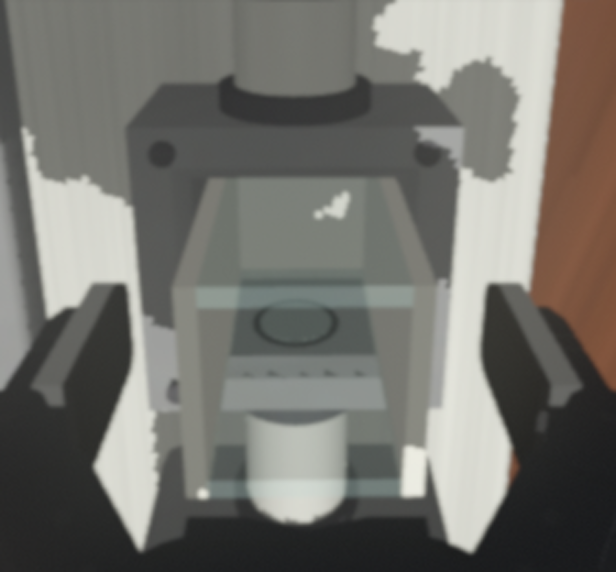

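{"fn": "step_arm", "kwargs": {"moves": [[0.9,0,0,0.008,0],[0.9,0,0,0.02,0],[0.9,0,0,0.03,0],[0.9,0,0,0.035,0],[0.9,0,0,0.03,0],[0.9,0,0,0.02,0],[0.9,0,0,0.008,0],[0.9,0,0,0,0],[0.9,0,0,0,0]]}}

```text
t: 17.77
tool_pos: [0.6002, -0.1896, 0.2341]
tool_rot: [1.879, 2.509, 0.026]
contact_force: [0.3, 0.3, 0.4]
opening: 0.0768
```

```bash
python3 st.py; python3 - <<'E'
from h import *
im=snap('wrist','w11'); s=snap('side','s11'); c=snap('scene','c11')
cv2.imwrite('pics/w11z.png',cv2.cvtColor(cv2.resize(im['color'][120:300,160:400],None,fx=3.2,fy=3.2,interpolation=cv2.INTER_CUBIC),cv2.COLOR_RGB2BGR))
cv2.imwrite('pics/s11z.png',cv2.cvtColor(cv2.resize(s['color'][180:270,330:440],None,fx=6,fy=6,interpolation=cv2.INTER_CUBIC),cv2.COLOR_RGB2BGR))
E
```

```text
t 17.77 pos [ 0.6002 -0.1896  0.2341] jaw 16.32 ztool [ 0.0156  0.0091 -0.9998] F [0.3 0.3 0.4] op 0.0768
```

View pics/w11z.png

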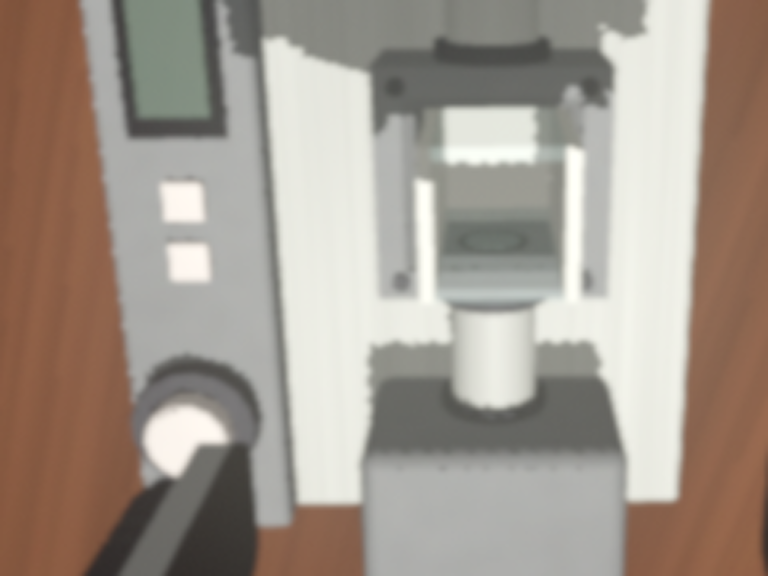

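View pics/s11z.png

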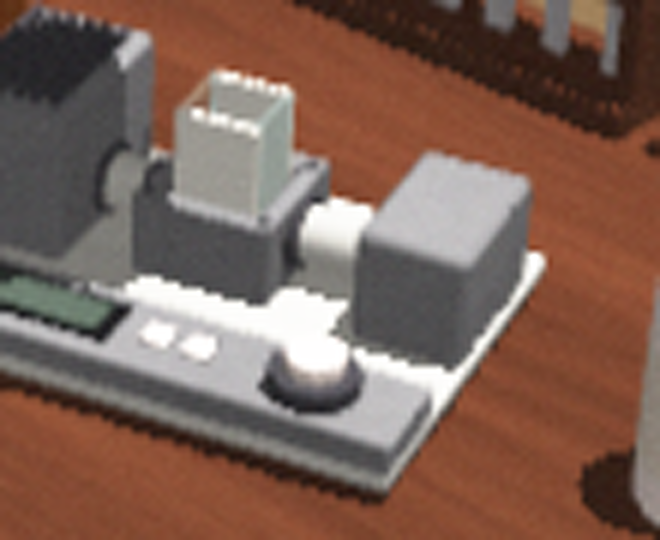

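```bash
python3 - <<'E'
from fit import *
im=pickle.load(open('pics/w11.pkl','rb'))
f=lambda x,y:(160+x/3.2-.35,120+y/3.2-.35)
x,r=fitcell(im,[(-1,1,.09),(1,1,.09),(1,-1,.09),(-1,-1,.09)],[f(414,146),f(584,146),f(582,301),f(418,302)],[.598,-.188,.28],.02);print('cell',x,np.degrees(x[2]),r.tolist())
print('key w11',onz(im,f(185,443),.058))
s=pickle.load(open('pics/s11.pkl','rb'))
for v in(345,352,358):print('key side',onz(s,(330+318/6-.4,180+v/6-.4),.058))
print(ctrl.spot_in(im,'zero_key_top')[:2]) 
s0=pickle.load(open('pics/scene0.pkl','rb'))
print('bottle base',onz(s0,(207,146),0.01),onz(s0,(207,150),.01), 'cap',onz(s0,(198.5,102),.185))
c=pickle.load(open('pics/c11.pkl','rb'))
cv2.imwrite('pics/c11z.png',cv2.cvtColor(cv2.resize(c['color'][90:240,180:350],None,fx=4,fy=4,interpolation=cv2.INTER_CUBIC),cv2.COLOR_RGB2BGR))
cv2.imwrite('pics/w11k.png',cv2.cvtColor(cv2.resize(im['color'][215:295,185:265],None,fx=7,fy=7,interpolation=cv2.INTER_CUBIC),cv2.COLOR_RGB2BGR))
E
```

```text
cell [ 0.59952906 -0.18775729  0.2860609 ] 16.390082536605334 [[0.3, -0.1], [-0.2, -0.3], [-0.7, 0.2], [0.6, 0.2]]
key w11 [ 0.5202943  -0.31019115  0.058     ]
key side [ 0.52293342 -0.30936277  0.058     ]
key side [ 0.51858847 -0.3130243   0.058     ]
key side [ 0.51488811 -0.31614264  0.058     ]
[{'bbox': [200.3, 243.0, 231.9, 267.5], 'p': 0.72}]
bottle base [ 0.62631677 -0.46509526  0.01      ] [ 0.63573323 -0.45053517  0.01      ] cap [ 0.62060805 -0.46140132  0.185     ]
```

View pics/c11z.png

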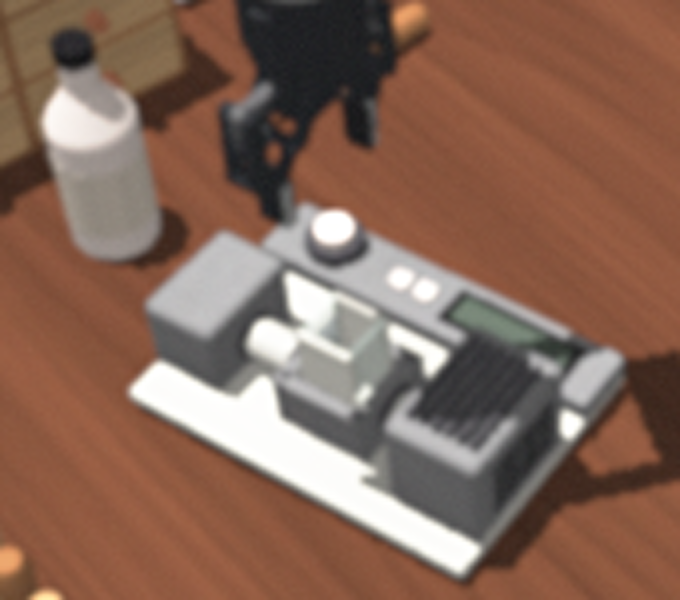

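View pics/w11k.png

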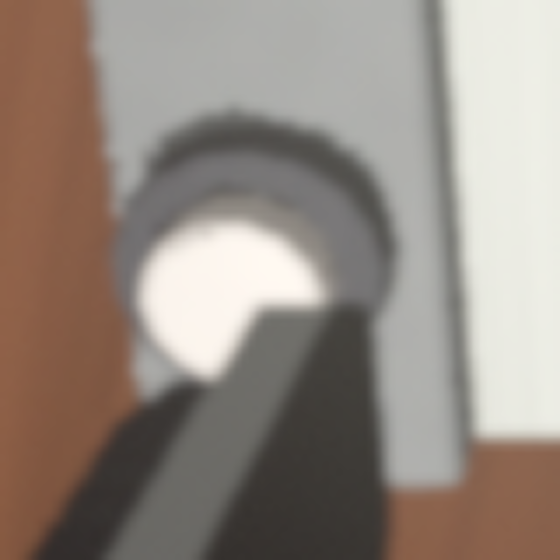

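{"fn": "step_arm", "kwargs": {"moves": [[0.5,-0.006,-0.009,0,0],[0,-0.015,-0.023,0,0],[0,-0.02,-0.03,0,0],[0,-0.02,-0.03,0,0],[0,-0.012,-0.018,-0.01,0],[0,-0.006,-0.009,-0.02,0],[0,0,0,-0.03,0],[0,0,0,-0.02,0],[0,0,0,0,0],[0,0,0,0,0]]}}

```text
t: 19.23
tool_pos: [0.5152, -0.3133, 0.147]
tool_rot: [1.882, 2.513, 0.024]
contact_force: [0.7, -0.6, 0.3]
opening: -0.0002
```

```bash
python3 st.py; python3 - <<'E'
from h import *
im=snap('wrist','w12'); 
print(ctrl.spot_in(im,'zero_key_top')[:2])
E
```

```text
t 19.23 pos [ 0.5152 -0.3133  0.147 ] jaw 16.33 ztool [ 0.0108  0.011  -0.9999] F [ 0.7 -0.6  0.3] op -0.0002
[]
```

View pics/w12.png

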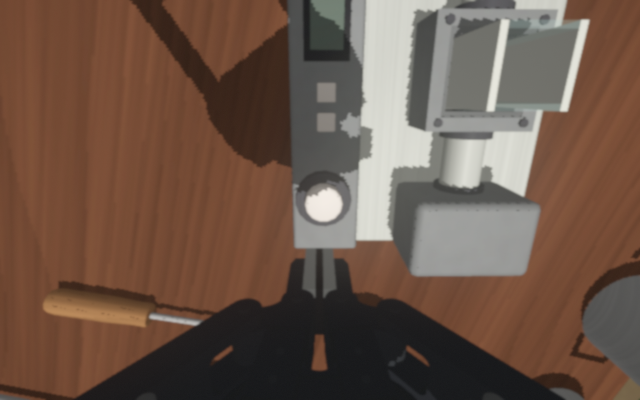

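```bash
python3 - <<'E'
from h import *
im=pickle.load(open('pics/w12.pkl','rb'))
g=im['color'][175:235,290:360]; 
m=(cv2.cvtColor(im['color'],cv2.COLOR_RGB2GRAY)>190).astype(np.uint8);n,l,s,c=cv2.connectedComponentsWithStats(m)
for i in range(1,n):
    if 300<c[i][0]<345 and 180<c[i][1]<225: print(s[i],c[i],onz(im,c[i],.058)); k=onz(im,c[i],.058)
print(k[:2]-im['obs']['tool_pos'][:2])
cv2.imwrite('pics/w12k.png',cv2.cvtColor(cv2.resize(g,None,fx=8,fy=8),cv2.COLOR_RGB2BGR))
E
```

```text
[306 188  36  33 885] [323.88700565 204.96271186] [ 0.52023807 -0.31080731  0.058     ]
[0.00498966 0.00248527]
```

View pics/w12k.png

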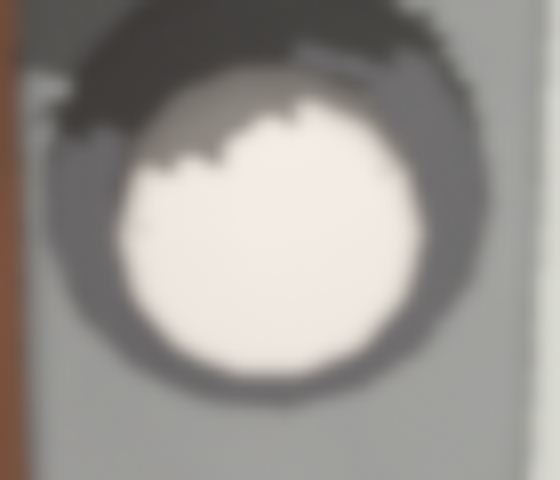

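{"fn": "step_arm", "kwargs": {"moves": [[0,0.003,0.002,-0.01,0],[0,0.002,0.0015,-0.02,0],[0,0,0,-0.02,0],[0,0,0,-0.015,0],[0,0,0,-0.005,0],[0,0,0,0,0],[0,0,0,0,0]]}}

```text
t: 20.2
tool_pos: [0.521, -0.3094, 0.073]
tool_rot: [1.881, 2.512, 0.024]
contact_force: [0.2, 0.4, -0.1]
opening: 0.0005
```

```bash
python3 st.py; python3 - <<'E'
from h import *
im=snap('wrist','w13');s=snap('side','s13')
cv2.imwrite('pics/w13k.png',cv2.cvtColor(cv2.resize(im['color'][180:320,250:400],None,fx=4,fy=4,interpolation=cv2.INTER_CUBIC),cv2.COLOR_RGB2BGR))
cv2.imwrite('pics/s13z.png',cv2.cvtColor(cv2.resize(s['color'][170:270,330:440],None,fx=6,fy=6,interpolation=cv2.INTER_CUBIC),cv2.COLOR_RGB2BGR))
E
```

```text
t 20.2 pos [ 0.521  -0.3094  0.073 ] jaw 16.36 ztool [ 0.012   0.0101 -0.9999] F [ 0.2  0.4 -0.1] op 0.0005
```

View pics/w13k.png

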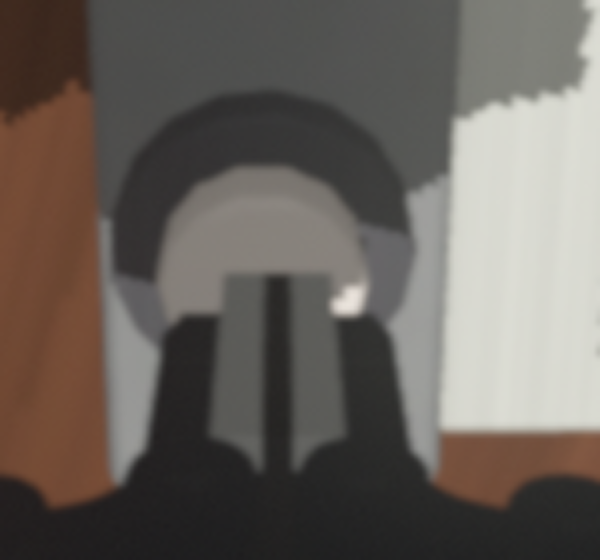

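View pics/s13z.png

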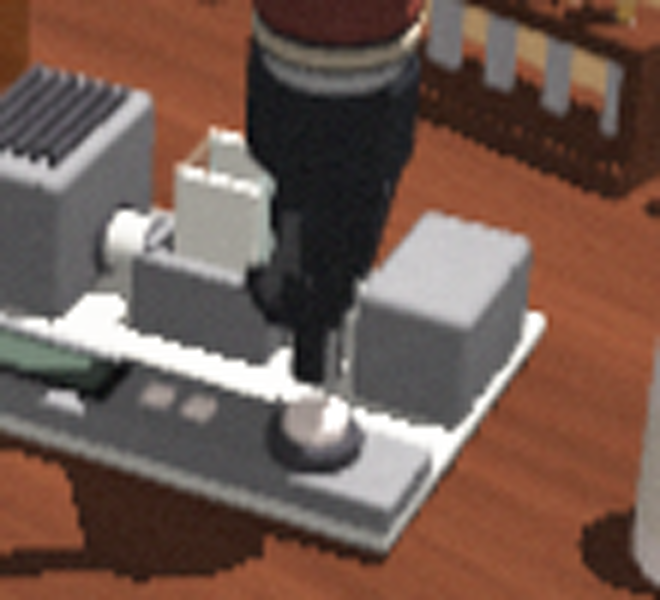

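{"fn": "step_arm", "kwargs": {"moves": [[0,-0.0005,0,-0.006,0],[0,0,0,-0.005,0],[0,0,0,-0.003,0],[0,0,0,-0.003,0],[0,0,0,-0.002,0]]}}

```text
t: 20.92
tool_pos: [0.5213, -0.3101, 0.0548]
tool_rot: [1.879, 2.51, 0.024]
contact_force: [-1.5, 1.3, 2.5]
opening: -0.0001
```

{"fn": "step_arm", "kwargs": {"moves": [[0,0,0,-0.002,0],[0,0,0,-0.002,0],[0,0,0,-0.002,0]]}}

```text
t: 21.3
tool_pos: [0.5214, -0.3102, 0.0519]
tool_rot: [1.879, 2.511, 0.023]
contact_force: [-7.3, 5.0, 16.9]
opening: 0.0
```

{"fn": "step_arm", "kwargs": {"moves": [[0,-0.0005,0.0005,-0.002,0],[0,-0.0005,0.0005,-0.002,0]]}}

```text
t: 21.55
tool_pos: [0.5213, -0.3101, 0.052]
tool_rot: [1.878, 2.511, 0.022]
contact_force: [-4.3, 2.9, 10.4]
opening: -0.0002
```

```bash
python3 st.py; python3 - <<'E'
from h import *
im=snap('wrist','w14');s=snap('side','s14')
a=cv2.resize(im['color'][180:320,250:400],None,fx=4,fy=4,interpolation=cv2.INTER_CUBIC);cv2.imwrite('pics/w14k.png',cv2.cvtColor(a,cv2.COLOR_RGB2BGR))
cv2.imwrite('pics/s14z.png',cv2.cvtColor(cv2.resize(s['color'][210:260,350:420],None,fx=9,fy=9,interpolation=cv2.INTER_CUBIC),cv2.COLOR_RGB2BGR))
E
```

```text
t 21.55 pos [ 0.5213 -0.3101  0.052 ] jaw 16.41 ztool [ 0.0135  0.0075 -0.9999] F [-4.3  2.9 10.4] op -0.0002
```

View pics/w14k.png

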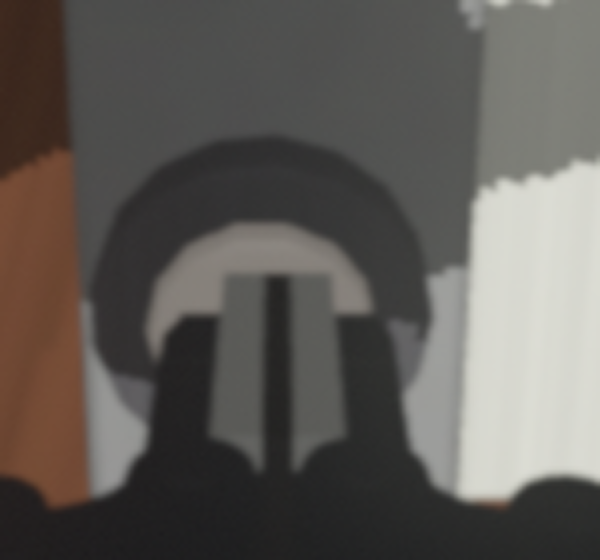

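View pics/s14z.png

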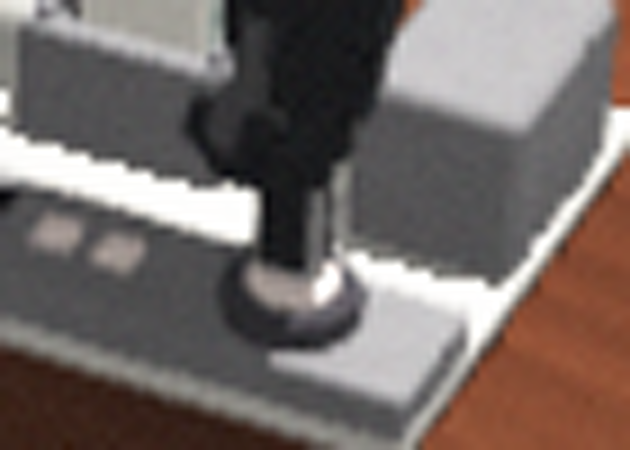

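{"fn": "step_arm", "kwargs": {"moves": [[0,0,0,0.004,0],[0,0,0,0.008,0],[0,0,0,0.015,0],[0,0,0,0.03,0],[0,0,0,0.03,0],[0,0,0,0.03,0],[0,0,0,0.02,0],[0,0,0,0.01,0],[0,0,0,0,0],[0,0,0,0,0]]}}

```text
t: 22.9
tool_pos: [0.5204, -0.3093, 0.2041]
tool_rot: [1.878, 2.511, 0.023]
contact_force: [0.1, 0.7, -0.7]
opening: 0.0
```

```bash
python3 st.py; python3 - <<'E'
from h import *
im=snap('wrist','w15');s=snap('side','s15');c=snap('scene','c15')
cv2.imwrite('pics/s15z.png',cv2.cvtColor(cv2.resize(s['color'][160:270,320:440],None,fx=6,fy=5.4,interpolation=cv2.INTER_CUBIC),cv2.COLOR_RGB2BGR))
E
```

```text
t 22.9 pos [ 0.5204 -0.3093  0.2041] jaw 16.4 ztool [ 0.0133  0.008  -0.9999] F [ 0.1  0.7 -0.7] op 0.0
```

View pics/w15.png

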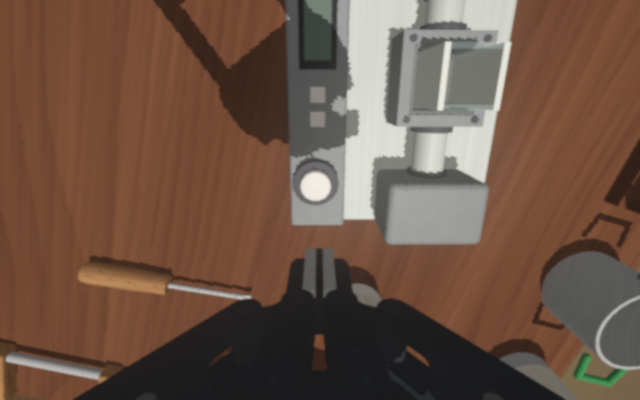

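View pics/s15z.png

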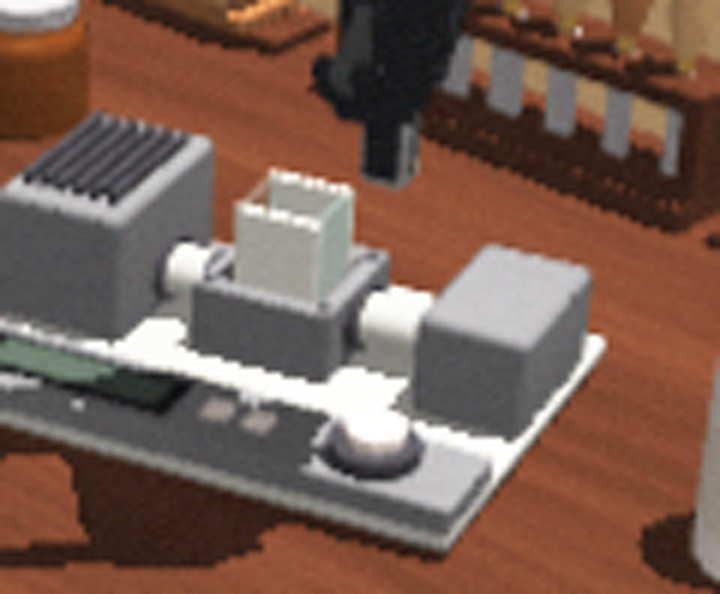

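View pics/c15.png

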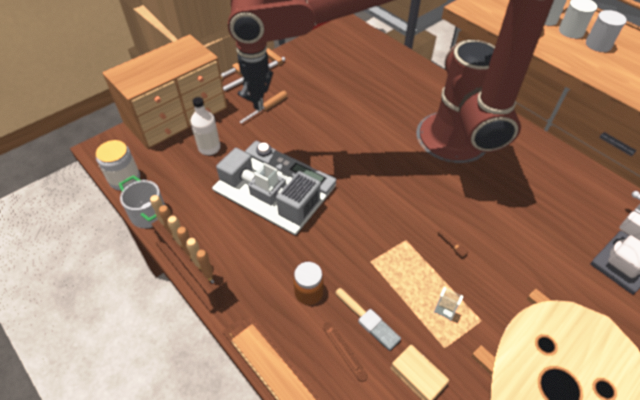

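The cell stands upright and fully home in the well. The key is back up, everything else is where it was, and the arm is clear at z = 0.204 m, so I'm handing in.

```bash
python3 -c "
from h import *
print(ctrl.finish_job())"
```

```text
the job is handed in; nothing more can be done
None
```

The cell is seated in the meter's well and let go, the zero key has been pressed and released, and the job was handed in at about 23 s of the 61 s allowed.

**What I did**
- I gripped the square cell at 30 N by its two frosted sides only.
- I lowered it into the well in small steps, with its clear faces towards the light tubes. It met the floor at the expected height: tool at 0.072 m, with a reaction of about 7.5 N.
- I opened the fingers, backed straight up, then pressed the zero key with the closed fingertips until it stopped, and lifted off. The tool reached 0.052 m, which is the full 6 mm of travel, with 10–17 N on it.

**What the last checks showed**
- In the side and wrist pictures the cell stands upright in the well, its frosted sides facing the console and the back. Before the key press, its fitted centre was about 1.5 mm from my well estimate, which is inside the well's 2 mm play, and its yaw was 16.4° against about 16.2° for the well.
- The key is back up, and the narrow cell and the other things look unmoved.
- The arm is clear, with about zero force on it.

**What was off**
- The tool picked up a tilt of about 1° during the fast moves, which I could not correct. The cell was therefore about 0.6–0.9° off vertical while I lowered it, and it settled upright on release.
- The rough side-camera estimates of the key position disagreed with the wrist camera by up to 8 mm. I used the wrist camera.
- The network found no zero key in one close view, so I located it from the picture itself.

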